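# Set the depth stop of the grill's upper rack on the skewer rest

## Robot

A 7-joint arm with a two-finger parallel gripper is mounted at the origin on the work surface. World frame = base frame: x ahead of the robot, y to its left, z up, the work surface at z = 0. Lengths are in m, angles in rad, forces in N, time in s.
With the tool pointing down it reaches from about 0.4 to 0.85 m from the base axis. Payload 4.4 kg.
Tool frame: the origin (TCP) lies on the mounting face of the last link; the fingertips stand 199 mm ahead of it and the grasp point (between the pads) lies 180 mm ahead of it; x points along the fingers, y is the direction in which the jaws open and shut, and the axes are right-handed (so a half turn about x gives the same grasp; the last joint's range is limited). The gripper opens to 94 mm and grips with 3 to 60 N. Pads are 16 mm wide; open, the fingers measure 119 mm over their backs; the gripper's body (75 mm by 177 mm) begins 78 mm behind the grasp point.
Start: joints at [-1.199, 0.628, 0.038, 1.517, -0.027, 0.996, -0.02], TCP at [0.276, 0.589, 0.405] pointing down, gripper open.
Joint ranges: [-3.06, 3.06], [-0.37, 2.12], [-1.25, 1.32], [0.18, 2.47], [-1.1, 4.24], [0.23, 1.98], [-2.94, 2.94]. Speed limits (rad/s): [2.57, 2.57, 3.14, 3.14, 3.14, 3.14, 3.14].

## Interface

Orientations are given as a rotation vector (axis times angle).
In Python, from station import read_state, snapshot, camera_params, job_done gives the robot as it stands. The module is installed in compiled form; this text tells all that it offers.
- The arm moves only by the tool apply_moves, never from a script. Its argument "motion" is a list of rows, each a list of 6 numbers: the shift along the world's x, y, z normalised to -1 to 1, where 1 is 100 mm, then the turn, a rotation vector about the world's x, y, z normalised to -1 to 1, where 1 is 60 degrees. A call has 1 to 20 rows; each row shifts and turns the commanded pose from where the row before left it; what a row does not reach is not made up. A row lasts 1/10 s, in which the tool goes at most 50 mm and 8.59 degrees, less where a joint would pass 70% of its speed; a pose out of reach is approached as far as the arm can. A call with a number of a shift or a turn outside -1 to 1 is refused whole. A call with a gripper value outside its range is refused whole. "gripper" is the opening, from 0 (shut) to 1 (fully open), set as the call begins (left out, the last holds). The fingers move at their own pace and stop on an object; "squeeze" is the grip in N (left out, the last holds). Time passes only in rows, so rows that do not move let the fingers close. It gives the time, the measured TCP pose, the force and the opening at its end, in the units of the state.
- read_state(): the state, without advancing time (a new reading comes with each control period).
- snapshot(name): name is "side" or "top"; returns (picture, depth): 480x640x3 uint8, red, green, blue; 480x640 float32, m along the optical axis (not along the pixel's ray), 0 where there is no reading.
- camera_params(name): a dict with "fx", "fy", "cx", "cy" (pixels), "position" and "orientation" of the camera in the world. Camera axes: x right, y up, looking along -z (the intrinsics and any distortion apply to the point x, -y, -z); pixel columns grow to the right and rows downward; lengths in m; the calibration is good to about 2 mm. A picture is of the moment at which its call begins. camera_params takes no time and is no camera call.
- job_done(): hands the job in, once; it reports no verdict.
The state is a dict: "time_s": time; "joint_pos": joint angles; "joint_velocities": joint speeds; "tau": joint torques, N m; "tcp_pos": TCP position; "tool_rot": TCP orientation; "contact_force": force on the tool from outside, world axes, zero at the start; "ft_torque": the same for the moment, N m; "opening": finger opening in m.
Only numpy, scipy, OpenCV 4.12 (cv2) and the standard library are available. Lean on these libraries where they do the work, as an engineer would, in place of code of your own. Each camera call takes 0.05 s, during which the arm holds its last target.

## Task

The grill's upper rack already hangs at tonight's height, so set its depth stop to keep it there: push the ceramic skewer rest fully home along its seat until it meets the heel plate, then lower the stop rod until its foot just rests on the skewer rest, gently, because the ceramic chips. Then swing the clamp lever round as far as it goes to lock the rod, and leave the other things on the shelf where they are.

Things in the scene. Friction and masses are not known exactly. Their poses are not given: they have to be found in the camera images.
- rack_stand: galvanized tabletop grill, fixed: base plate 310 x 140 x 6 mm with the rest's seat, a 22 mm post (at x = +85 mm, top at 274 mm) and on its +y side the fire box (y = +70 to +340 mm, rim 66 mm high). Origin on the shelf, straight under the stop rod's axis; +x along the seat to heel plate and post; z up. Seat: channel on y = 0, floor at z = 6 mm, side rails 38 mm apart and 12 mm high, open at its -x end
- seat_heel (a point): foot of the heel plate's face that stops the skewer rest: x = +45 mm, y = 0, z = 6 mm in the rack_stand's frame; the plate is 60 mm wide, its top 32 mm above the shelf
- skewer_rest: white ceramic bar, 140 (x) x 34 (y) x 46 mm, 0.4 kg, loose in the seat, parallel to it; notches 8 mm deep across the near (-x) half of its top, the far half flat. Origin: centre of its underside. It starts 30 to 70 mm short of home; home, its +x end meets the heel plate, its origin at x = -25 mm and its near end at x = -95 mm in the rack_stand's frame. Pushed at its near end it slides with 1 to 3 N
- rest_land (a point): spot on the flat part of the skewer rest's top, 25 mm from its middle to +x, 46 mm above its underside; straight under the stop rod when the rest is home
- rack_carriage: the upper rack's carriage: sleeve on the post, wire rack on the +y side, and to -x a bracket (36 mm high, 34 x 60 mm) in which the stop rod slides. Fixed in an episode, at a height that differs from start to start. Origin on the rod's axis, level with the bracket's underside (115 to 135 mm above the shelf); axes as the rack_stand
- stop_rod: the depth stop: upright 14 mm steel rod in the bracket, cap 32 mm wide, 14 mm high. Origin: centre of the shank's lower end. A screw foot (silicone pad 22 mm wide) sticks out 10 to 18 mm below it, differently each time, not measured; the pad starts 18 to 71 mm above the rest's top and gives 0.3 mm at 10 N. Clamp open, a snug fit holds the rod where left: down under about 2 N, up under about 8 N
- stop_cap (a point): centre of the flat top of the stop rod's cap, 160 mm above the lower end of the shank, 170 to 178 mm above the underside of the foot's pad; free from above
- clamp_pivot (a point): upright pivot axis of the clamp lever at its hub: 31 mm from the rod's axis to the rack_carriage's -y, 44 mm above the carriage's origin
- clamp_lever (a joint): angle of the clamp lever about its upright pivot, rad. 0 = fully open: it points 70 degrees clockwise (seen from above) from the rack_stand's +x, nearly to its -y. Grows clockwise from above, the handle coming round from the -y side to the robot's side (-x), end stop at 1.65. Starts at 0 to 0.3; from 1.0 on its cam clamps the rod: 4 to 8 N at the handle; stays where left; locked above 1.4
- lever_grip (a point): on the axis of the clamp lever's black handle, 85 mm from the pivot axis, 28 mm above the pivot point; the handle is 18 mm thick, slants up outwards and ends 106 mm from the pivot
- tongs: stainless tongs, 280 mm long, lying on the shelf on the -y side of the stand; bystander, origin at the middle of its underside
- basting_brush: black silicone basting brush, 250 mm long, lying in front of the fire box; bystander, origin where handle and ferrule meet, on the shelf
- drip_tray: aluminium drip tray 190 x 130 x 22 mm; bystander, origin: centre of its underside
- sauce_bottle: amber glass bottle, 60 mm thick, 170 mm high; bystander, origin: centre of its underside
- salt_jar: glass jar with a steel lid, 60 mm thick, 75 mm high; bystander, origin: centre of its underside
- dip_bowl: white ceramic bowl, 104 mm wide, 42 mm high; bystander, origin: centre of its underside
- tin_cup: steel cup, 76 mm wide, 75 mm high; bystander, origin: centre of its underside
Mind the look-alikes: they are no part of the job. What is meant by the skewer_rest is not red, and is the larger of those in its own colour.

How it is judged:
On the way, in this order (a step that is already met when the one before it is completed fails the run):
1. the skewer rest is fully home against the heel plate (x of skewer_rest in the frame of rack_stand above -0.028 m), for 0.2 s.
2. the stop rod's foot stands on the skewer rest, pressing lightly, with the clamp still open (contact force between stop_rod and skewer_rest above 0.3 N and value of joint clamp_lever below 0.9 rad and x of skewer_rest in the frame of rack_stand above -0.028 m), for 0.2 s.
At the end, for the whole second after the job is handed in: The skewer rest is home against the heel plate (its origin at x above -28 mm in the rack_stand frame) and at rest; the stop rod foot stands on it with at least 0.3 N; the clamp lever is at 1.4 rad or more (x of skewer_rest in the frame of rack_stand above -0.028 m and contact force between stop_rod and skewer_rest above 0.3 N and value of joint clamp_lever above 1.4 rad and linear speed of skewer_rest below 0.01 m/s); the robot touches nothing.
It fails at once if the stop rod presses on the ceramic skewer rest with more than 20 N (contact force between stop_rod and skewer_rest above 20 N).
It fails at once if a bystander (tongs, brush, drip tray, bottle, jar, bowl, cup) is moved more than 30 mm (distance of any of tongs, basting_brush, drip_tray, sauce_bottle, salt_jar, dip_bowl, tin_cup from where it was at the start of the episode above 0.03 m).
It also fails if it takes over 58 s, if anything falls off the work surface, if the arm or the gripper's body presses on something with over 40 N, if the wrist force passes 120 N, or if a joint passes its speed limit or range.

## Working session

There is one attempt and no reset: what is moved stays moved. The work goes in short steps, Python scripts to look and compute and a tool call to move; the robot and the scene stay as the last step left them, time stands still between calls to the robot, and variables do not carry over. Pictures are saved under pics/ and viewed, and the job is handed in when it is done.

Besides the shell and the picture viewer there is one more tool, called as a command line: name --pt "numbers of a row" for each row, then --argument value for the rest. apply_moves: Moves the arm, as the interface text tells. Scaled input: -1 to 1 covers 100 mm each way for a shift and 60 degrees each way for a turn. Its arguments: {"type":"object","properties":{"motion":{"type":"array","items":{"type":"array","items":{"type":"number"}}},"gripper":{"type":"number"},"squeeze":{"type":"number"}},"required":["motion"]}

```bash
mkdir -p pics; cat > h.py <<'E'
import numpy as np, cv2
from station import *
from scipy.spatial.transform import Rotation as R
def cam(n):
    p=camera_params(n); o=np.array(p['orientation'])
    M=o if o.shape==(3,3) else (R.from_rotvec(o).as_matrix() if o.size==3 else R.from_quat(o).as_matrix())
    return p,M,np.array(p['position'])
def pts(n,depth):
    p,M,t=cam(n); v,u=np.mgrid[0:480,0:640]
    x=(u-p['cx'])/p['fx']*depth; y=-(v-p['cy'])/p['fy']*depth
    return np.stack([x,y,-depth],-1)@M.T+t
def proj(n,P):
    p,M,t=cam(n); c=(np.array(P)-t)@M
    return np.stack([p['cx']+p['fx']*c[...,0]/-c[...,2],p['cy']-p['fy']*c[...,1]/-c[...,2]],-1)
E
python3 - <<'E'
from h import *
for n in ('side','top'):
    im,d=snapshot(n); cv2.imwrite(f'pics/{n}0.png',im[:,:,::-1]); np.save(f'{n}0.npy',d); np.save(f'{n}0im.npy',im)
    print(camera_params(n))
print(read_state())
E
```

```text
{'fx': 432.9879640984369, 'fy': 432.9879640984369, 'cx': 311.81045609182576, 'cy': 237.10842010257943, 'position': array([ 0.19556278, -0.76473868,  0.92842986]), 'orientation': array([ 0.84172418, -0.16032108, -0.339956  ])}
{'fx': 512.0957719161937, 'fy': 512.0957719161937, 'cx': 320.9014789604634, 'cy': 237.59179682145674, 'position': array([0.15975922, 0.04501464, 1.79323199]), 'orientation': array([ 0.1582435 , -0.16871896, -1.59282133])}
{'time_s': 0.1, 'joint_pos': array([-1.19877517,  0.62922064,  0.03845428,  1.51824301, -0.02701241,
        0.99635638, -0.02000022]), 'joint_velocities': array([-3.73996552e-04, -7.40728035e-04, -5.20822733e-04, -3.66602056e-03,
        2.10088783e-03, -4.39876844e-05,  1.21226909e-03]), 'tau': array([ 2.63000744e-03, -5.50791335e+01,  1.14696041e+00, -1.87118107e+01,
       -5.22168260e-02,  1.91291375e-02,  6.64755930e-05]), 'tcp_pos': array([0.2754377 , 0.58846233, 0.40387537]), 'tool_rot': array([ 0.34207329,  1.54374668, -0.34471516]), 'contact_force': array([-0.01885248, -0.16531977,  0.79470522]), 'ft_torque': array([0.01101492, 0.01912163, 0.0072258 ]), 'opening': 0.09446598726282915}
```

View pics/side0.png

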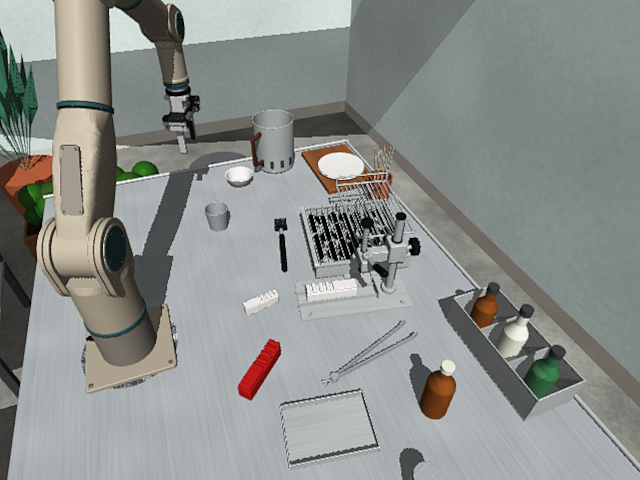

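View pics/top0.png

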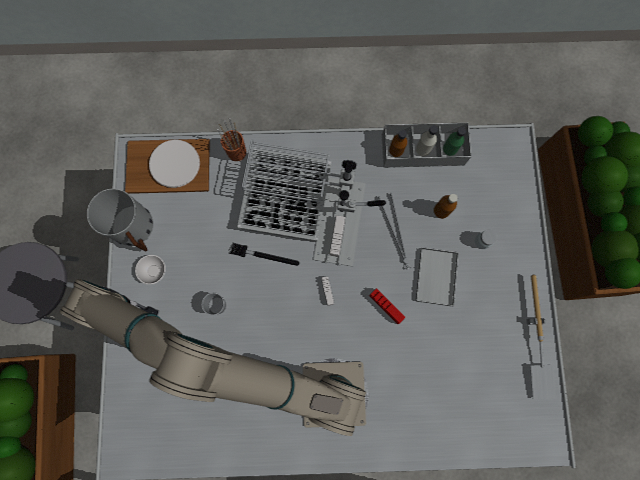

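The side view shows the stand at about (350,290), the cap near (366,222), the lever at (380,270) and the rest at (330,288). The small white bar at (262,301) and the red one are look-alikes. I'll zoom in and measure.

```bash
python3 - <<'E'
from h import *
im=np.load('side0im.npy')[:,:,::-1]; c=im[190:330,280:440]; cv2.imwrite('pics/sz.png',cv2.resize(c,(800,700),interpolation=cv2.INTER_CUBIC)[:, :][:600])
im=np.load('top0im.npy')[:,:,::-1]; c=im[150:275,300:400]; cv2.imwrite('pics/tz.png',cv2.resize(c,(480,600),interpolation=cv2.INTER_CUBIC))
for n in('side','top'):
    d=np.load(n+'0.npy'); P=pts(n,d); np.save(n+'P.npy',P); m=(d>0)&(abs(P[...,2])<.01)
    print(n,m.sum(),np.median(P[m][:,2]), (d==0).mean())
P=np.load('topP.npy')
for r in range(185,270,5): print(r,' '.join('%4d'%(1000*P[r,c,2]) for c in range(310,392,4)))
E
```

```text
side 114754 -0.001808983567473832 0.004069010416666667
top 113264 0.0007734050680882065 0.003919270833333334
185   10   16  147  161   60    8  138  142  169  179  173    7    6    7   -2    0   -5    8    3   -1    1
190   19   41   29  165    4    5    3    4  268  163    3    9   12    5   -5    0    2    0   -1   -3   -9
195  142   16   14   67   16    9    7    2  260  266   14    0    3    8    4   -2   -1    3    3   -4    4
200  142  153  146   61    1    6   32  172  222  168  171   10    3    4    2    0    2  211  221    5    1
205   24   43   18   67    7    7   14  172  173  169  185  182  178  181  189  194  203  203  206    2    4
210   45   56   21   71    1    6    1    1  142  152  163  163    4    3    9    5    0   -2    7    4   -2
215   26   17   78   19    9    9   19    3    3   13    7    4    6    0    0  -12  -10    0   -2   22    6
220   45   29   58    5   10    8   10   56   46    6   -2   10    5    3   -2    9    0    6   -3    4   -4
225   36    8   65   12    5    6   45   53   46   10    3    2   17    2    2    1    0   -6   -5    1   14
230   52  
[... 161 characters left out ...]
3   -2    0    0   -3    6    0   -7  -11   -2
240   27   33    4    8   10   19   48   51   21    7   12   10    9    5   -7    7   -3   -1    2    1    9
245    4   -8    9   11    9    8   44   43    7    2   11    9    0    3    0   -1    2    1    2    1    2
250    0    0    3    5   -3   44   42   47    6    1   -4    1    1    2    6    4    6   -5    2   -6    0
255    0    6    7    6    8   15   24   35   10    4    7   -3    7   -6  -10   -3    0   -1    3    0   -5
260   -2    5    2    2   25   16   10    0    8   15   11    0    1    3   -4    4   -3   -3    0   -2    2
265    1   10   -4    9    0    0    7   10    5   -4    7    3    3    6   -6   -3    1    9   -5   -2    7
```

View pics/sz.png

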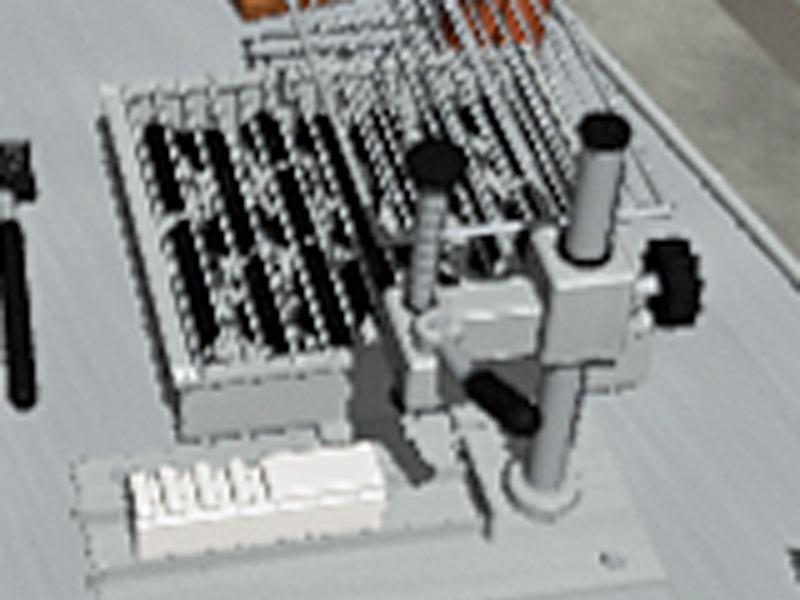

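View pics/tz.png

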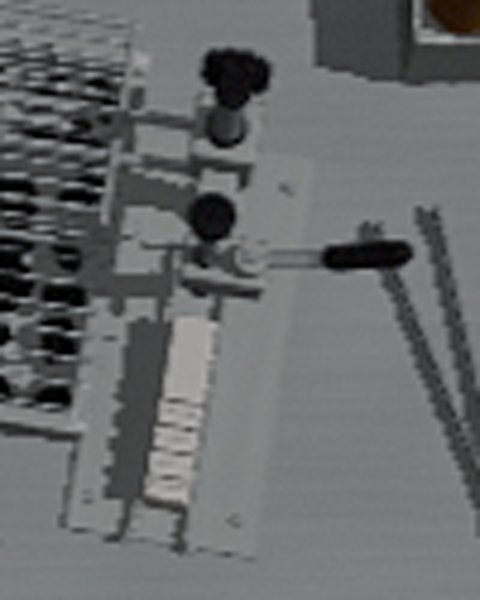

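```bash
cat >> h.py <<'E'
def ray(n,uv):
    p,M,t=cam(n); v=M@np.array([(uv[0]-p['cx'])/p['fx'],-(uv[1]-p['cy'])/p['fy'],-1]); return t,v/np.linalg.norm(v)
def tri(a,b):
    A=np.zeros((3,3));B=np.zeros(3);L=[]
    for n,uv in (('side',a),('top',b)):
        t,v=ray(n,uv);Q=np.eye(3)-np.outer(v,v);A+=Q;B+=Q@t;L.append((Q,t))
    X=np.linalg.solve(A,B); return X,[np.linalg.norm(Q@(X-t)) for Q,t in L]
def onplane(n,uv,z):
    t,v=ray(n,uv); return t+v*(z-t[2])/v[2]
def blob(n,im,box,f):
    x0,y0,x1,y1=box; m=f(im[y0:y1,x0:x1].astype(int)).astype(np.uint8)
    k,l,s,c=cv2.connectedComponentsWithStats(m); return [(s[i,4],c[i]+[x0,y0],s[i,:4]+[x0,y0,0,0]) for i in range(1,k) if s[i,4]>15]
E
python3 - <<'E'
from h import *
si=np.load('side0im.npy');ti=np.load('top0im.npy')
dk=lambda a:a.max(-1)<60
print('side dark');[print(b) for b in blob('side',si,(355,205,425,285),dk)]
print('top dark');[print(b) for b in blob('top',ti,(335,155,392,212),dk)]
wh=lambda a:a.min(-1)>np.percentile(a.min(-1),0)+0
print('rest side');[print(b) for b in blob('side',si,(300,270,365,305),lambda a:a.min(-1)>215)]
print('rest top');[print(b) for b in blob('top',ti,(325,210,350,260),lambda a:a.min(-1)>150)]
E
```

```text
side dark
(np.int32(28), array([388.17857143, 216.75      ]), array([383, 205,  12,  25]))
(np.int32(26), array([379.80769231, 216.61538462]), array([376, 209,   9,  16]))
(np.int32(184), array([366.47282609, 223.14130435]), array([355, 211,  22,  24]))
(np.int32(17), array([373.        , 213.35294118]), array([371, 211,   5,   6]))
(np.int32(63), array([400.44444444, 216.04761905]), array([396, 213,  10,   7]))
(np.int32(18), array([381.55555556, 231.16666667]), array([378, 228,   7,   6]))
(np.int32(43), array([385.76744186, 242.20930233]), array([383, 236,   7,  16]))
(np.int32(23), array([395.26086957, 239.91304348]), array([391, 235,  11,   8]))
(np.int32(115), array([358.12173913, 251.64347826]), array([355, 238,   9,  35]))
(np.int32(42), array([376.04761905, 240.85714286]), array([373, 237,   7,   9]))
(np.int32(152), array([414.27631579, 246.01315789]), array([409, 238,  11,  17]))
(np.int32(124), array([380.10483871, 270.20967742]), array([372, 264,  16,  14]))
top dark
(np.int32(40), array([384.3  , 160.725]), array([383, 155,   5,  13]))
(np.int32(177), array([347.7796610
[... 179 characters left out ...]
), array([335, 190,  14,  16]))
(np.int32(98), array([376.10204082, 202.69387755]), array([367, 200,  19,   6]))
(np.int32(34), array([345.05882353, 209.79411765]), array([338, 208,  16,   4]))
rest side
(np.int32(418), array([332.65789474, 286.90191388]), array([307, 279,  50,  17]))
rest top
(np.int32(127), array([339.26771654, 224.25984252]), array([335, 216,  10,  18]))
(np.int32(24), array([337.33333333, 236.        ]), array([334, 234,   8,   5]))
(np.int32(28), array([336.32142857, 241.14285714]), array([333, 239,   8,   5]))
(np.int32(31), array([335.64516129, 246.5483871 ]), array([332, 244,   8,   6]))
(np.int32(22), array([334.59090909, 251.86363636]), array([331, 250,   8,   5]))
```

```bash
python3 - <<'E'
from h import *
def crop(n,x0,y0,w,h,k,out):
    im=np.load(n+'0im.npy')[y0:y0+h,x0:x0+w,::-1]
    im=cv2.resize(im,None,fx=k,fy=k,interpolation=cv2.INTER_CUBIC)
    im=cv2.convertScaleAbs(im,alpha=1.5 if n=='top' else 1)
    for i in range(0,w,10):
        cv2.putText(im,str(x0+i),(i*k,8),0,.33,(0,0,255),1); cv2.line(im,(i*k,0),(i*k,h*k),(0,200,255),1) if 0 else cv2.line(im,(i*k,10),(i*k,16),(0,0,255),1)
    for i in range(0,h,10):
        cv2.putText(im,str(y0+i),(0,i*k+4),0,.33,(0,0,255),1); cv2.line(im,(22,i*k),(28,i*k),(0,0,255),1)
    cv2.imwrite(out,im)
crop('side',350,205,75,75,8,'pics/s1.png')
crop('top',325,155,65,60,9,'pics/t1.png')
crop('top',305,205,65,65,9,'pics/t2.png')
crop('side',290,260,100,60,8,'pics/s2.png')
E
```

```text
(no output)
```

View pics/s1.png

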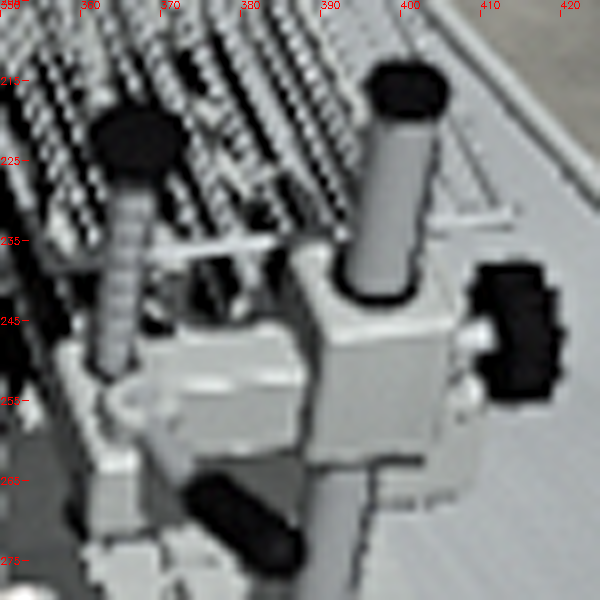

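View pics/t1.png

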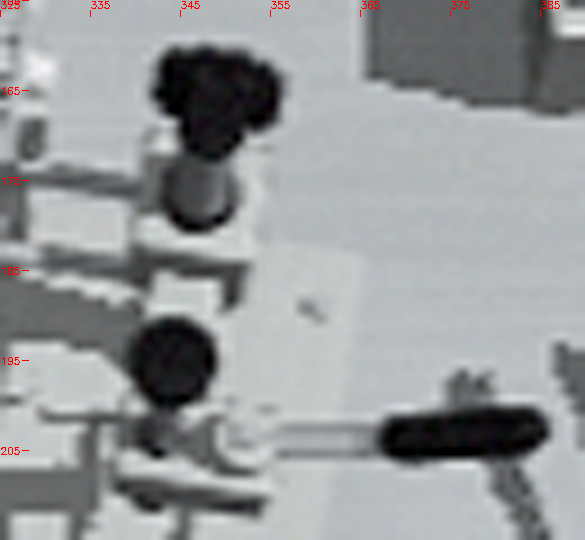

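View pics/t2.png

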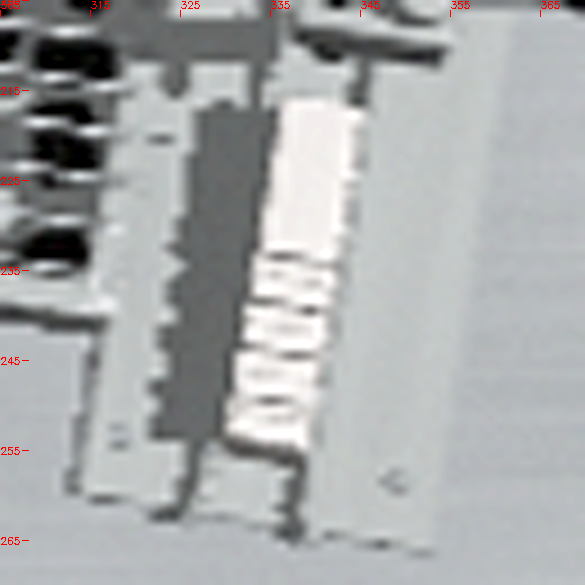

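View pics/s2.png

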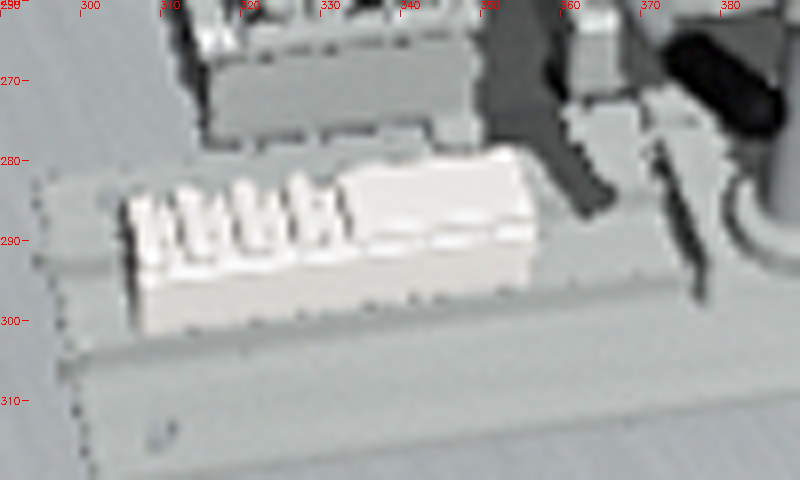

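```bash
cat > fit.py <<'E'
from h import *
from scipy.optimize import least_squares
def S(q,p):
    c,s=np.cos(q[2]),np.sin(q[2]); return np.array([q[0]+c*p[0]-s*p[1],q[1]+s*p[0]+c*p[1],p[2]])
# q: x0,y0,yaw,capz,restx,plate near x
def obs(q):
    r=lambda dx,dy:S(q,(q[4]+dx,dy,.052)); 
    return [('top',S(q,(0,0,q[3])),(343.8,194.8)),('side',S(q,(0,0,q[3])),(367,220.8)),
    ('top',S(q,(.085,0,.272)),(348,170)),('side',S(q,(.085,0,.272)),(400.4,215.4)),
    ('top',r(.07,-.017),(345.1,215.9)),('top',r(.07,.017),(335.6,215.3)),('top',r(-.07,-.017),(338.7,254.3)),('top',r(-.07,.017),(329.5,251.7)),
    ('side',r(.07,.017),(354.5,278)),('side',r(.07,-.017),(356.4,287.6)),('side',r(-.07,-.017),(306.4,293.9)),('side',r(-.07,.017),(305.1,284.5)),
    ('top',S(q,(q[5],.07,.006)),(312.5,259.3)),('top',S(q,(q[5],-.07,.006)),(353.1,266.2)),
    ('side',S(q,(q[5],.07,.006)),(294.2,282)),('side',S(q,(q[5],-.07,.006)),(301.4,319.3))]
def B(q,n): return q[6:9] if n=='side' else q[9:12]
def res(q):
    return np.concatenate([proj(n,P+B(q,n))-np.array(uv) for n,P,uv in obs(q)]+[q[6:12]/.002*.7])
if __name__=='__main__':
    X,e=tri((367,220.8),(343.8,194.8)); print('cap',X,e)
    X2,e=tri((400.4,215.4),(348,170)); print('post',X2,e)
    f=least_squares(res,[X[0],X[1],-.15,X[2],-.07,-.19]+[0]*6,loss='soft_l1'); q=f.x
    print(np.round(q,4)); 
    for (n,P,uv),r in zip(obs(q),res(q)[:32].reshape(-1,2)): print(n,uv,np.round(r,1))
    np.save('q.npy',q)
E
python3 fit.py
```

```text
cap [ 0.61694807 -0.04532407  0.26263908] [np.float64(0.0013255248571737313), np.float64(0.0013255248571738664)]
post [ 0.69729024 -0.06188649  0.26882593] [np.float64(0.0031885397040344555), np.float64(0.0031885397040344143)]
[ 6.144e-01 -4.720e-02 -1.957e-01  2.681e-01 -8.040e-02 -1.732e-01
  2.000e-04 -2.100e-03 -1.200e-03 -2.000e-04  2.100e-03 -5.000e-04]
top (343.8, 194.8) [ 0.1 -0. ]
side (367, 220.8) [-0.5 -0. ]
top (348, 170) [ 0.3 -1.3]
side (400.4, 215.4) [-0.1  0.6]
top (345.1, 215.9) [0.2 0.2]
top (335.6, 215.3) [ 0.1 -0.8]
top (338.7, 254.3) [0.3 0.6]
top (329.5, 251.7) [-0.3  1.6]
side (354.5, 278) [-0.1 -0.3]
side (356.4, 287.6) [ 1.  -0.9]
side (306.4, 293.9) [ 0.3 -0.9]
side (305.1, 284.5) [-0.4 -0.7]
top (312.5, 259.3) [0.7 0.1]
top (353.1, 266.2) [-0.8 -0.3]
side (294.2, 282) [-0.1  0.2]
side (301.4, 319.3) [0.  1.3]
```

```bash
python3 - <<'E'
from fit import *
q=np.load('q.npy')
X,e=tri((380.2,270.0),(376.2,202.6)); print('handle mid',X,e)
# handle ends: side s1.png (205,495),(285,555); top t1 (395,437),(535,425)
f=lambda c,k,o:((c[0]+.5)/k-.5+o[0],(c[1]+.5)/k-.5+o[1])
a=tri(f((202,492),8,(350,205)),f((392,438),9,(325,155)));b=tri(f((288,556),8,(350,205)),f((537,426),9,(325,155)))
print(a,b)
pv=S(q,(0,-.031,0)); print('pivot',pv)
for Y in (X,a[0],b[0]):
    d=Y-pv; ang=np.arctan2(d[1],d[0])-q[2]; print('r',np.hypot(*d[:2]),'theta',-np.deg2rad(70)-ang)
# fit theta, carriage h with biases
def r(p):
    o=[]
    for rad,us,ut in ((.0895,(380.2,270.0),(376.2,202.6)),):
        a=q[2]-np.deg2rad(70)-p[0]
        for n,uv in(('side',us),('top',ut)):
            P=pv+[rad*np.cos(a),rad*np.sin(a),0]; P[2]=p[1]+.044+.028+(rad-.085)*p[2]
            o+=list(proj(n,P+B(q,n))-uv)
    return np.array(o+[p[2]-.3])
s=least_squares(r,[.1,.125,.3]); print(s.x,s.fun)
# hub in images: side s1 (130,390)? bracket top corner
print(S(q,(-.025,0,.052)), 'rest near end', S(q,(q[4]-.07,0,.03)))
E
```

```text
handle mid [ 0.60601341 -0.15248555  0.1980522 ] [np.float64(0.00024698956057634075), np.float64(0.0002469895605762511)]
(array([ 0.60683008, -0.12715705,  0.18745877]), [np.float64(0.0005295120685458171), np.float64(0.0005295120685455138)]) (array([ 0.60517264, -0.17721606,  0.20845027]), [np.float64(0.0006622743701435791), np.float64(0.00066227437014345)])
pivot [ 0.60833025 -0.07756627  0.        ]
r 0.0749550969354352 theta 0.18431068472197087
r 0.049613469456448095 theta 0.1836378767884579
r 0.09969980453434248 theta 0.18507260203631382
[0.27955003 0.14324604 0.29999762] [ 5.76604628e-01  3.40655583e-01  4.46742188e+00  1.04477302e+00
 -2.37692316e-06]
[ 0.58983444 -0.04229723  0.052     ] rest near end [ 0.46682189 -0.01791544  0.03      ]
```

```bash
python3 - <<'E'
from fit import *
q=np.load('q.npy')
s=read_state(); M=R.from_rotvec(s['tool_rot']).as_matrix(); print(np.round(M,3)); print('jaw yaw deg',np.degrees(np.arctan2(M[1,1],M[0,1])))
print('stand y dir yaw',np.degrees(q[2])+90)
for n in('top','side'):
    P=np.load(n+'P.npy')-B(q,n); c,s_=np.cos(q[2]),np.sin(q[2]); d=P-[q[0],q[1],0]
    L=np.stack([c*d[...,0]+s_*d[...,1],-s_*d[...,0]+c*d[...,1],P[...,2]],-1)
    m=(L[...,2]>.1)&(L[...,2]<.3)&(abs(L[...,0])<.25)&(L[...,1]>-.15)&(L[...,1]<.3)
    l=L[m]; print(n)
    for y in np.arange(-.15,.3,.03):
        k=l[(l[:,1]>=y)&(l[:,1]<y+.03)]
        if len(k)>3: print('y%.2f'%y,len(k),'x',np.round(np.percentile(k[:,0],[2,10,50,90,98]),3),'z',np.round(np.percentile(k[:,2],[5,50,95]),3))
for nm,uv in (('tongs near',(405,266)),('tongs far',(390,195)),('red',(387,305)),('small white',(326,290)),('brush end',(298,263)),('cup',(212,303))): print(nm,np.round(onplane('top',uv,.02),3))
E
```

```text
[[-0.001  0.424  0.906]
 [-0.002  0.906 -0.424]
 [-1.    -0.002  0.   ]]
jaw yaw deg 64.91388656249784
stand y dir yaw 78.78895003845822
top
y-0.15 24 x [0.005 0.006 0.012 0.018 0.121] z [0.207 0.217 0.222]
y-0.12 55 x [0.002 0.003 0.008 0.017 0.019] z [0.198 0.209 0.219]
y-0.09 43 x [-0.001  0.001  0.006  0.012  0.013] z [0.183 0.194 0.206]
y-0.06 65 x [-0.016 -0.015 -0.     0.009  0.013] z [0.153 0.182 0.19 ]
y-0.03 321 x [-0.015 -0.012  0.062  0.13   0.143] z [0.153 0.185 0.273]
y0.00 338 x [-0.015 -0.009  0.068  0.134  0.145] z [0.147 0.19  0.275]
y0.03 52 x [0.066 0.067 0.086 0.105 0.107] z [0.139 0.144 0.15 ]
y0.06 157 x [0.001 0.016 0.084 0.152 0.167] z [0.141 0.148 0.156]
y0.09 148 x [-0.001  0.01   0.083  0.157  0.168] z [0.141 0.147 0.155]
y0.12 153 x [0.    0.004 0.083 0.154 0.169] z [0.14  0.148 0.154]
y0.15 148 x [-0.     0.01   0.085  0.163  0.167] z [0.141 0.148 0.154]
y0.18 149 x [-0.     0.011  0.084  0.157  0.168] z [0.142 0.148 0.155]
y0.21 149 x [-0.001  0.004  0.084  0.155  0.168] z [0.139 0.148 0.154]
y0.24 149 x [-0.     0.004  0.082  0.16   0.168] z [0.14  0.1
[... 616 characters left out ...]
6] z [0.142 0.147 0.15 ]
y0.09 120 x [-0.002  0.002  0.082  0.163  0.166] z [0.14  0.146 0.149]
y0.12 98 x [-0.002  0.001  0.082  0.137  0.168] z [0.141 0.146 0.149]
y0.15 115 x [-0.001  0.002  0.072  0.138  0.164] z [0.141 0.146 0.149]
y0.18 129 x [-0.002  0.001  0.084  0.162  0.166] z [0.141 0.146 0.149]
y0.21 124 x [-0.001  0.014  0.082  0.159  0.166] z [0.14  0.146 0.149]
y0.24 114 x [-0.002  0.006  0.081  0.162  0.167] z [0.141 0.146 0.149]
y0.27 113 x [-0.002  0.013  0.083  0.153  0.165] z [0.14  0.145 0.149]
tongs near [ 0.423 -0.264  0.02 ]
tongs far [ 0.683 -0.226  0.02 ]
red [ 0.289 -0.193  0.02 ]
small white [0.347 0.015 0.02 ]
brush end [0.444 0.111 0.02 ]
cup [0.313 0.409 0.02 ]
```

apply_moves --pt "0.116 -0.429 0 0 0 0.0166" --pt "0.116 -0.429 0 0 0 0.0166" --pt "0.116 -0.429 0 0 0 0.0166" --pt "0.116 -0.429 0 0 0 0.0166" --pt "0.116 -0.429 0 0 0 0.0166" --pt "0.116 -0.429 0 0 0 0.0166" --pt "0.116 -0.429 0 0 0 0.0166" --pt "0.116 -0.429 0 0 0 0.0166" --pt "0.116 -0.429 0 0 0 0.0166" --pt "0.116 -0.429 0 0 0 0.0166" --pt "0.116 -0.429 0 0 0 0.0166" --pt "0.116 -0.429 0 0 0 0.0166" --pt "0.116 -0.429 0 0 0 0.0166" --pt "0.116 -0.429 0 0 0 0.0166" --pt "0 0 0 0 0 0" --gripper 0 --squeeze 20

```text
time_s: 1.6
tcp_pos: [0.4387, -0.0178, 0.4047]
tool_rot: [0.158, 1.564, -0.163]
contact_force: [-0.5, -0.0, -1.5]
opening: 0.0005
```

apply_moves --pt "0 0 -0.3 0 0 0" --pt "0 0 -0.3 0 0 0" --pt "0 0 -0.3 0 0 0" --pt "0 0 -0.3 0 0 0" --pt "0 0 -0.3 0 0 0" --pt "0 0 -0.28 0 0 0" --pt "0 0 0 0 0 0" --pt "0 0 0 0 0 0"

```text
time_s: 2.4
tcp_pos: [0.438, -0.0115, 0.2267]
tool_rot: [0.152, 1.566, -0.152]
contact_force: [0.2, 0.3, 0.2]
opening: 0.0006
```

```bash
python3 - <<'E'
from fit import *
q=np.load('q.npy')
s=read_state(); M=R.from_rotvec(s['tool_rot']).as_matrix(); tip=s['tcp_pos']+M[:,0]*.199
print(s['tcp_pos'],'tip',tip,'axis',M[:,0],'jaw',np.degrees(np.arctan2(M[1,1],M[0,1])),s['contact_force'])
im,d=snapshot('side'); cv2.imwrite('pics/s3.png',cv2.resize(im[200:340,250:450,::-1],None,fx=4,fy=4,interpolation=cv2.INTER_CUBIC))
E
```

```text
[ 0.43798979 -0.01151989  0.22670448] tip [ 0.43790982 -0.01149708  0.0277045 ] axis [-4.01879147e-04  1.14597568e-04 -9.99999913e-01] jaw 78.87881040395952 [0.17487612 0.32392291 0.21613458]
```

View pics/s3.png

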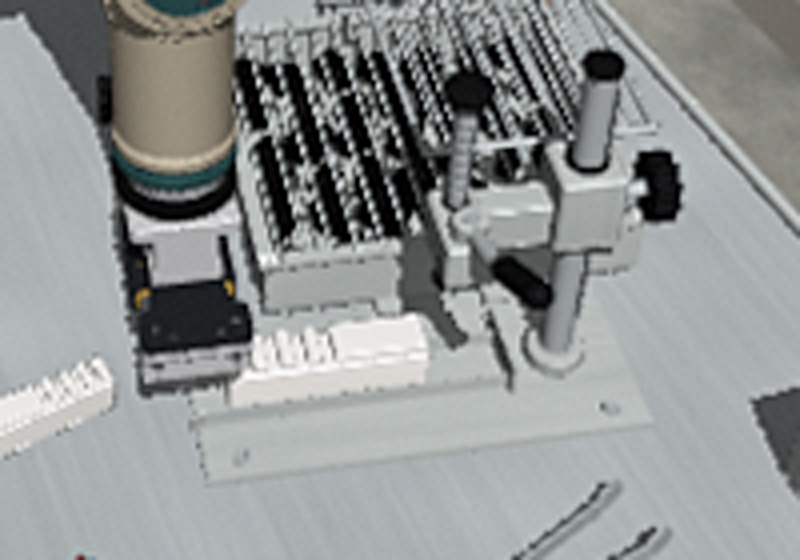

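apply_moves --pt "0.12 -0.024 0 0 0 0" --pt "0.12 -0.024 0 0 0 0" --pt "0.1 -0.02 0 0 0 0" --pt "0.1 -0.02 0 0 0 0" --pt "0.1 -0.02 0 0 0 0" --pt "0.08 -0.016 0 0 0 0" --pt "0 0 0 0 0 0"

```text
time_s: 3.15
tcp_pos: [0.5016, -0.0246, 0.2269]
tool_rot: [0.153, 1.562, -0.153]
contact_force: [0.3, 1.6, 0.1]
opening: 0.0003
```

apply_moves --pt "0.03 -0.006 0 0 0 0" --pt "0.03 -0.006 0 0 0 0" --pt "0.03 -0.006 0 0 0 0" --pt "0.02 -0.004 0 0 0 0"

```text
time_s: 3.55
tcp_pos: [0.511, -0.0265, 0.2265]
tool_rot: [0.153, 1.566, -0.153]
contact_force: [-1.0, 0.3, -0.7]
opening: 0.0005
```

apply_moves --pt "0.02 -0.004 0 0 0 0" --pt "0.02 -0.004 0 0 0 0"

```text
time_s: 3.75
tcp_pos: [0.514, -0.0271, 0.2265]
tool_rot: [0.153, 1.569, -0.153]
contact_force: [-6.0, 2.0, 4.6]
opening: 0.0004
```

apply_moves --pt "0.02 -0.004 0 0 0 0" --pt "0 0 0 0 0 0"

```text
time_s: 3.95
tcp_pos: [0.5147, -0.0272, 0.2262]
tool_rot: [0.153, 1.573, -0.152]
contact_force: [-7.0, 1.1, 3.7]
opening: 0.0007
```

```bash
python3 - <<'E'
from fit import *
for n in ('side','top'):
    im,d=snapshot(n)
    c=im[200:340,250:450,::-1] if n=='side' else im[150:290,280:420,::-1]
    cv2.imwrite(f'pics/{n}4.png',cv2.resize(c,None,fx=4,fy=4,interpolation=cv2.INTER_CUBIC))
print(read_state()['contact_force'])
E
```

```text
[-7.07648775  1.88699029  2.68495381]
```

View pics/side4.png

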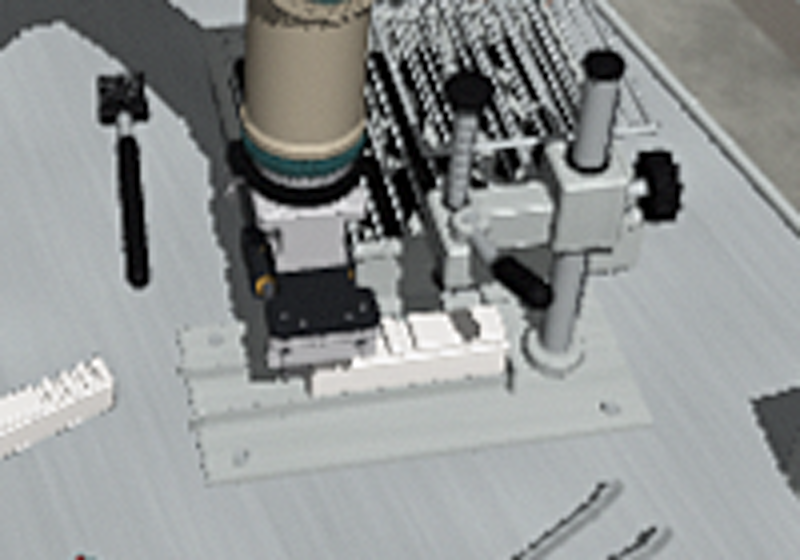

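apply_moves --pt "-0.15 0.03 0 0 0 0" --pt "0 0 0.4 0 0 0" --pt "0 0 0.48 0 0 0" --pt "0 0 0.48 0 0 0" --pt "0 0 0.48 0 0 0" --pt "0 0 0.46 0 0 0" --pt "0 0 0.45 0 0 0" --pt "0.375 -0.076 0 0 0 0" --pt "0.375 -0.076 0 0 0 0" --pt "0.375 -0.076 0 0 0 0" --pt "0 0 0 0 0 0" --pt "0 0 0 0 0 0" --pt "0 0 0 0 0 0"

```text
time_s: 5.35
tcp_pos: [0.6138, -0.0473, 0.5017]
tool_rot: [0.153, 1.566, -0.152]
contact_force: [0.4, 0.6, -0.7]
opening: 0.0002
```

```bash
python3 - <<'E'
from fit import *
q=np.load('q.npy')
s=read_state(); M=R.from_rotvec(s['tool_rot']).as_matrix(); tip=s['tcp_pos']+M[:,0]*.199
print(s['tcp_pos'],'tip',tip,s['contact_force'],s['time_s'])
im,d=snapshot('side'); cv2.imwrite('pics/s5.png',cv2.resize(im[180:320,270:420,::-1],None,fx=4,fy=4,interpolation=cv2.INTER_CUBIC))
print(proj('side',tip+B(q,'side')),proj('side',tip))
E
```

```text
[ 0.61377723 -0.04732323  0.50174303] tip [ 0.61371937 -0.04728917  0.30274304] [ 0.43131643  0.5700716  -0.74974792] 5.35
[367.5356716  209.51345055] [367.10988585 208.61609927]
```

View pics/s5.png

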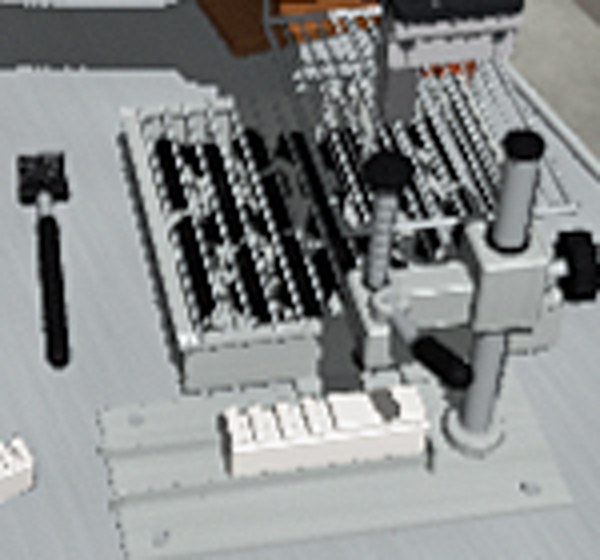

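apply_moves --pt "0 0 -0.1 0 0 0" --pt "0 0 -0.1 0 0 0" --pt "0 0 -0.05 0 0 0" --pt "0 0 -0.05 0 0 0" --pt "0 0 -0.05 0 0 0" --pt "0 0 -0.05 0 0 0" --pt "0 0 -0.05 0 0 0" --pt "0 0 -0.05 0 0 0" --pt "0 0 0 0 0 0"

```text
time_s: 6.3
tcp_pos: [0.6144, -0.0475, 0.4509]
tool_rot: [0.153, 1.566, -0.153]
contact_force: [-0.4, -0.8, -0.2]
opening: 0.0004
```

apply_moves --pt "0 0 -0.05 0 0 0" --pt "0 0 -0.05 0 0 0"

```text
time_s: 6.5
tcp_pos: [0.6147, -0.0475, 0.4417]
tool_rot: [0.153, 1.564, -0.153]
contact_force: [-0.2, 0.5, 2.4]
opening: -0.0
```

```bash
python3 - <<'E'
from fit import *
im,d=snapshot('side'); cv2.imwrite('pics/s6.png',cv2.resize(im[180:320,270:420,::-1],None,fx=4,fy=4,interpolation=cv2.INTER_CUBIC))
print(read_state()['contact_force'],read_state()['tcp_pos'])
E
```

```text
[1.91888257 0.19713995 1.07522193] [ 0.61455969 -0.0474701   0.4407458 ]
```

View pics/s6.png

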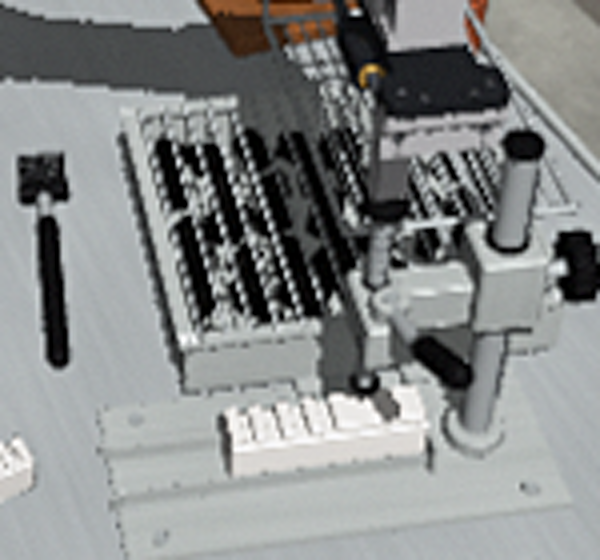

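The finger sits on the cap and the rod is moving down; its foot shows at zoomed (365,380), just above the rest. I'll go slower from here.

apply_moves --pt "0 0 -0.03 0 0 0" --pt "0 0 -0.03 0 0 0" --pt "0 0 -0.02 0 0 0"

```text
time_s: 6.85
tcp_pos: [0.6145, -0.0475, 0.4335]
tool_rot: [0.153, 1.565, -0.153]
contact_force: [-0.0, 0.5, 1.6]
opening: 0.0005
```

apply_moves --pt "0 0 -0.01 0 0 0" --pt "0 0 -0.01 0 0 0"

```text
time_s: 7.05
tcp_pos: [0.6145, -0.0475, 0.4317]
tool_rot: [0.153, 1.565, -0.153]
contact_force: [0.2, 0.5, 2.1]
opening: 0.0006
```

apply_moves --pt "0 0 -0.01 0 0 0" --pt "0 0 -0.01 0 0 0"

```text
time_s: 7.25
tcp_pos: [0.6145, -0.0475, 0.4297]
tool_rot: [0.153, 1.565, -0.153]
contact_force: [0.5, -0.0, 1.9]
opening: 0.0005
```

apply_moves --pt "0 0 -0.01 0 0 0"

```text
time_s: 7.35
tcp_pos: [0.6145, -0.0475, 0.4287]
tool_rot: [0.153, 1.565, -0.153]
contact_force: [0.1, -0.4, 2.4]
opening: 0.0001
```

apply_moves --pt "0 0 -0.01 0 0 0"

```text
time_s: 7.45
tcp_pos: [0.6145, -0.0475, 0.4277]
tool_rot: [0.153, 1.565, -0.153]
contact_force: [1.0, 0.3, 2.2]
opening: 0.0003
```

apply_moves --pt "0 0 -0.004 0 0 0"

```text
time_s: 7.55
tcp_pos: [0.6145, -0.0475, 0.4272]
tool_rot: [0.153, 1.565, -0.153]
contact_force: [0.8, -0.4, 1.6]
opening: 0.0002
```

apply_moves --pt "0 0 -0.004 0 0 0"

```text
time_s: 7.65
tcp_pos: [0.6145, -0.0475, 0.4269]
tool_rot: [0.153, 1.565, -0.153]
contact_force: [1.1, -0.1, 1.3]
opening: 0.0002
```

apply_moves --pt "0 0 -0.004 0 0 0"

```text
time_s: 7.75
tcp_pos: [0.6145, -0.0475, 0.4265]
tool_rot: [0.153, 1.565, -0.153]
contact_force: [0.1, -0.5, 2.1]
opening: 0.0004
```

apply_moves --pt "0 0 -0.004 0 0 0"

```text
time_s: 7.85
tcp_pos: [0.6145, -0.0475, 0.4261]
tool_rot: [0.153, 1.565, -0.153]
contact_force: [1.0, 0.4, 2.6]
opening: 0.0006
```

apply_moves --pt "0 0 -0.004 0 0 0"

```text
time_s: 7.95
tcp_pos: [0.6145, -0.0475, 0.4257]
tool_rot: [0.153, 1.565, -0.153]
contact_force: [0.3, 0.3, 2.1]
opening: 0.0002
```

apply_moves --pt "0 0 -0.004 0 0 0"

```text
time_s: 8.05
tcp_pos: [0.6145, -0.0475, 0.4253]
tool_rot: [0.153, 1.565, -0.153]
contact_force: [0.2, 0.1, 1.4]
opening: 0.0005
```

apply_moves --pt "0 0 -0.004 0 0 0"

```text
time_s: 8.15
tcp_pos: [0.6145, -0.0475, 0.4249]
tool_rot: [0.153, 1.565, -0.153]
contact_force: [1.0, -0.8, 1.5]
opening: 0.0005
```

apply_moves --pt "0 0 -0.004 0 0 0"

```text
time_s: 8.25
tcp_pos: [0.6145, -0.0475, 0.4245]
tool_rot: [0.153, 1.565, -0.153]
contact_force: [-0.5, 0.5, 2.0]
opening: 0.0001
```

apply_moves --pt "0 0 -0.004 0 0 0"

```text
time_s: 8.35
tcp_pos: [0.6145, -0.0475, 0.4241]
tool_rot: [0.153, 1.565, -0.153]
contact_force: [0.6, -0.0, 2.3]
opening: 0.0005
```

apply_moves --pt "0 0 -0.004 0 0 0"

```text
time_s: 8.45
tcp_pos: [0.6145, -0.0475, 0.4237]
tool_rot: [0.153, 1.565, -0.153]
contact_force: [1.9, 0.3, 1.5]
opening: 0.0009
```

apply_moves --pt "0 0 -0.004 0 0 0"

```text
time_s: 8.55
tcp_pos: [0.6145, -0.0475, 0.4233]
tool_rot: [0.153, 1.565, -0.153]
contact_force: [0.7, -0.1, 2.0]
opening: 0.0004
```

apply_moves --pt "0 0 -0.004 0 0 0"

```text
time_s: 8.65
tcp_pos: [0.6145, -0.0475, 0.4229]
tool_rot: [0.153, 1.565, -0.153]
contact_force: [1.1, -0.6, 3.0]
opening: 0.0005
```

apply_moves --pt "0 0 -0.003 0 0 0"

```text
time_s: 8.75
tcp_pos: [0.6145, -0.0475, 0.4226]
tool_rot: [0.153, 1.565, -0.153]
contact_force: [1.1, -0.2, 2.7]
opening: 0.0003
```

apply_moves --pt "0 0 -0.003 0 0 0"

```text
time_s: 8.85
tcp_pos: [0.6145, -0.0475, 0.4223]
tool_rot: [0.153, 1.565, -0.153]
contact_force: [1.3, -0.4, 2.2]
opening: 0.0004
```

apply_moves --pt "0 0 -0.003 0 0 0"

```text
time_s: 8.95
tcp_pos: [0.6145, -0.0475, 0.422]
tool_rot: [0.153, 1.565, -0.153]
contact_force: [2.2, -0.7, 1.9]
opening: 0.0004
```

apply_moves --pt "0 0 -0.003 0 0 0"

```text
time_s: 9.05
tcp_pos: [0.6145, -0.0475, 0.4218]
tool_rot: [0.153, 1.565, -0.153]
contact_force: [1.8, 0.1, 4.5]
opening: 0.0006
```

apply_moves --pt "0 0 0 0 0 0"

```text
time_s: 9.15
tcp_pos: [0.6145, -0.0475, 0.4218]
tool_rot: [0.153, 1.565, -0.153]
contact_force: [1.3, -0.6, 3.0]
opening: 0.0009
```

apply_moves --pt "0 0 -0.002 0 0 0"

```text
time_s: 9.25
tcp_pos: [0.6145, -0.0475, 0.4217]
tool_rot: [0.153, 1.565, -0.153]
contact_force: [0.8, -0.5, 4.5]
opening: 0.0001
```

apply_moves --pt "0 0 -0.002 0 0 0"

```text
time_s: 9.35
tcp_pos: [0.6145, -0.0475, 0.4217]
tool_rot: [0.153, 1.565, -0.153]
contact_force: [0.5, -1.2, 5.3]
opening: 0.0003
```

apply_moves --pt "0 0 -0.002 0 0 0"

```text
time_s: 9.45
tcp_pos: [0.6145, -0.0475, 0.4217]
tool_rot: [0.153, 1.565, -0.153]
contact_force: [-0.8, 0.3, 7.9]
opening: 0.001
```

apply_moves --pt "0 0 -0.001 0 0 0" --pt "0 0 0 0 0 0"

```text
time_s: 9.65
tcp_pos: [0.6145, -0.0475, 0.4217]
tool_rot: [0.153, 1.565, -0.153]
contact_force: [0.4, -0.2, 6.0]
opening: 0.0004
```

apply_moves --pt "0 0 0 0 0 0"

```text
time_s: 9.75
tcp_pos: [0.6144, -0.0475, 0.4217]
tool_rot: [0.153, 1.565, -0.153]
contact_force: [-0.1, -0.4, 6.2]
opening: 0.0004
```

```bash
python3 - <<'E'
from fit import *
im,d=snapshot('side'); cv2.imwrite('pics/s7.png',cv2.resize(im[180:320,270:420,::-1],None,fx=4,fy=4,interpolation=cv2.INTER_CUBIC))
print(read_state()['contact_force'],read_state()['tcp_pos'])
E
```

```text
[ 0.40496486 -0.06672896  6.51025693] [ 0.61444384 -0.04750099  0.42171932]
```

View pics/s7.png

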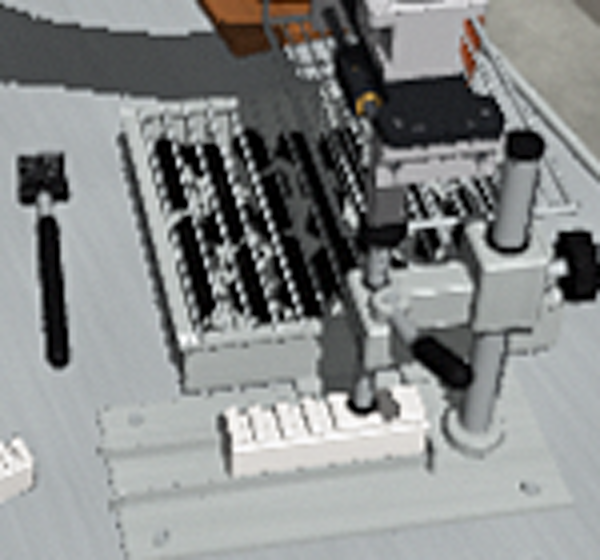

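```bash
python3 - <<'E'
from fit import *
q=np.load('q.npy'); s=read_state(); print(np.round(s['joint_pos'],3))
pv=S(q,(0,-.031,0))[:2]; 
def C(th,off,r=.085):
    f=q[2]-np.deg2rad(70)-th; return pv+r*np.array([np.cos(f),np.sin(f)])-off*np.array([np.sin(f),-np.cos(f)])
p=C(.184,.038); print('start',p); print('delta',p-s['tcp_pos'][:2])
prev=p
for th,o in [(.184,.024)]+[(t,.023) for t in np.arange(.3,1.75,.12)]+[(1.75,.023)]:
    c=C(th,o); print('%.2f'%th,np.round(c,4),np.round((c-prev)*10,3)); prev=c
E
```

```text
[-0.01   0.562  0.067  1.598 -0.043  0.983  1.447]
start [ 0.64371153 -0.16368923]
delta [ 0.02926769 -0.11618824]
0.18 [ 0.6297 -0.1633] [-0.14   0.004]
0.30 [ 0.6187 -0.165 ] [-0.111 -0.018]
0.42 [ 0.6081 -0.1656] [-0.105 -0.006]
0.54 [ 0.5976 -0.165 ] [-0.105  0.007]
0.66 [ 0.5872 -0.163 ] [-0.104  0.019]
0.78 [ 0.5771 -0.1599] [-0.101  0.031]
0.90 [ 0.5675 -0.1556] [-0.096  0.043]
1.02 [ 0.5584 -0.1501] [-0.09   0.055]
1.14 [ 0.5501 -0.1436] [-0.083  0.065]
1.26 [ 0.5426 -0.1362] [-0.075  0.074]
1.38 [ 0.5361 -0.1279] [-0.065  0.083]
1.50 [ 0.5306 -0.1189] [-0.055  0.09 ]
1.62 [ 0.5262 -0.1093] [-0.044  0.096]
1.74 [ 0.523  -0.0992] [-0.032  0.101]
1.75 [ 0.5228 -0.0984] [-0.002  0.009]
```

apply_moves --pt "0 0 0.1 0 0 0" --pt "0 0 0.4 0 0 0" --pt "0.05 -0.194 0 0 0 0.125" --pt "0.05 -0.194 0 0 0 0.125" --pt "0.05 -0.194 0 0 0 0.125" --pt "0.05 -0.194 0 0 0 0.125" --pt "0.05 -0.194 0 0 0 0.125" --pt "0.05 -0.194 0 0 0 0.125" --pt "0 0 0 0 0 0" --pt "0 0 0 0 0 0"

```text
time_s: 10.8
tcp_pos: [0.644, -0.1636, 0.4705]
tool_rot: [-0.459, 1.523, 0.462]
contact_force: [0.4, 0.7, -0.9]
opening: 0.0002
```

```bash
python3 - <<'E'
from fit import *
q=np.load('q.npy'); s=read_state(); M=R.from_rotvec(s['tool_rot']).as_matrix(); tip=s['tcp_pos']+M[:,0]*.199
print(np.round(s['joint_pos'],3),s['tcp_pos'],tip,s['contact_force'],'jaw',np.degrees(np.arctan2(M[1,1],M[0,1])))
for n in ('side','top'):
    im,d=snapshot(n)
    c=im[180:320,300:450,::-1] if n=='side' else im[130:270,290:430,::-1]
    cv2.imwrite(f'pics/{n}8.png',cv2.resize(c,None,fx=4,fy=4,interpolation=cv2.INTER_CUBIC))
    np.save(n+'8.npy',im)
E
```

```text
[ 0.275  0.598 -0.121  1.382  0.073  1.169  2.304] [ 0.64403614 -0.16356488  0.4704864 ] [ 0.64368374 -0.16330212  0.27148689] [ 0.39454174  0.69279613 -0.94986339] jaw 123.64840677275699
```

View pics/side8.png

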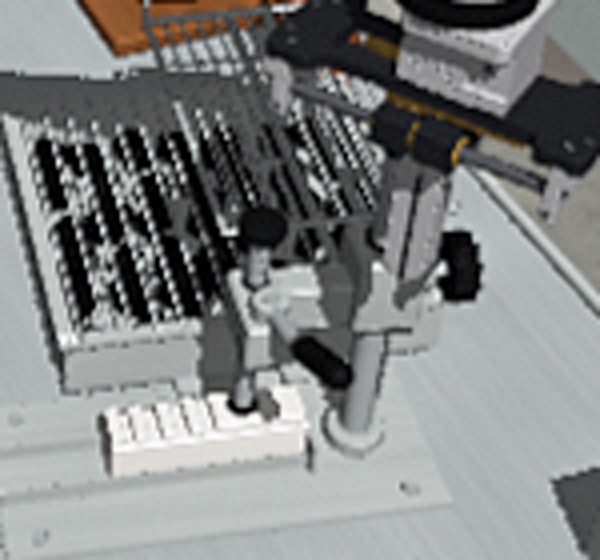

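apply_moves --pt "0 0 -0.2 0 0 0" --pt "0 0 -0.2 0 0 0" --pt "0 0 -0.2 0 0 0" --pt "0 0 -0.15 0 0 0" --pt "0 0 -0.11 0 0 0" --pt "0 0 0 0 0 0"

```text
time_s: 11.5
tcp_pos: [0.644, -0.1626, 0.3836]
tool_rot: [-0.462, 1.523, 0.465]
contact_force: [-0.4, 0.4, 1.0]
opening: 0.0009
```

```bash
python3 - <<'E'
from fit import *
s=read_state(); print(s['tcp_pos'],s['contact_force'])
im,d=snapshot('side'); cv2.imwrite('pics/s9.png',cv2.resize(im[180:320,300:450,::-1],None,fx=4,fy=4,interpolation=cv2.INTER_CUBIC))
E
```

```text
[ 0.64401974 -0.16259357  0.38358138] [-0.42139842  0.42490037  0.95282723]
```

View pics/s9.png

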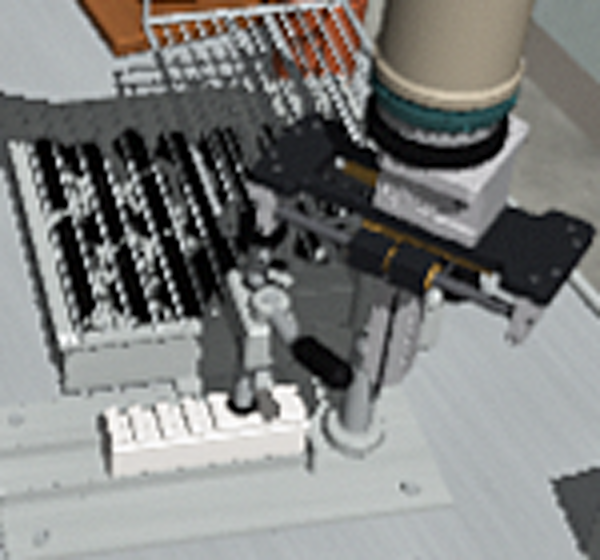

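apply_moves --pt "-0.14 0 0 0 0 0" --pt "-0.11 -0.018 0 0 0 0" --pt "-0.105 -0.006 0 0 0 0" --pt "-0.105 0.007 0 0 0 0"

```text
time_s: 11.95
tcp_pos: [0.5985, -0.1655, 0.3862]
tool_rot: [-0.464, 1.518, 0.462]
contact_force: [1.5, 0.6, 0.3]
opening: 0.0004
```

apply_moves --pt "-0.104 0.019 0 0 0 0" --pt "-0.101 0.031 0 0 0 0" --pt "-0.096 0.043 0 0 0 0"

```text
time_s: 12.25
tcp_pos: [0.5682, -0.1563, 0.386]
tool_rot: [-0.463, 1.519, 0.461]
contact_force: [1.1, -0.6, 0.5]
opening: 0.0008
```

```bash
python3 - <<'E'
from fit import *
s=read_state(); print(s['tcp_pos'],s['contact_force'])
for n in ('side','top'):
    im,d=snapshot(n)
    c=im[180:320,280:430,::-1] if n=='side' else im[130:270,290:430,::-1]
    cv2.imwrite(f'pics/{n}10.png',cv2.resize(c,None,fx=4,fy=4,interpolation=cv2.INTER_CUBIC))
E
```

```text
[ 0.56818626 -0.1562901   0.38598855] [ 1.10594635 -0.59394191  0.47827029]
```

View pics/side10.png

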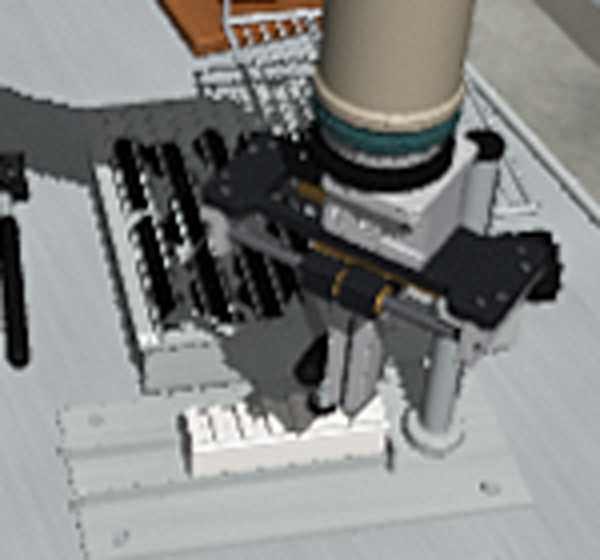

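The handle at zoomed (312,360) is travelling ahead of the finger. I'll go on into the clamping part of the swing.

apply_moves --pt "-0.09 0.055 0 0 0 0" --pt "-0.083 0.065 0 0 0 0"

```text
time_s: 12.55
tcp_pos: [0.551, -0.1442, 0.3852]
tool_rot: [-0.463, 1.52, 0.462]
contact_force: [2.5, -0.4, -0.0]
opening: 0.0008
```

apply_moves --pt "-0.075 0.074 0 0 0 0" --pt "-0.065 0.083 0 0 0 0"

```text
time_s: 12.75
tcp_pos: [0.5368, -0.1282, 0.3852]
tool_rot: [-0.463, 1.519, 0.462]
contact_force: [3.4, -2.0, -0.8]
opening: 0.0006
```

apply_moves --pt "-0.055 0.09 0 0 0 0" --pt "-0.04 0.07 0 0 0 0"

```text
time_s: 12.95
tcp_pos: [0.5271, -0.1118, 0.3851]
tool_rot: [-0.463, 1.521, 0.463]
contact_force: [1.3, -2.2, 0.1]
opening: 0.0005
```

apply_moves --pt "-0.01 0.03 0 0 0 0" --pt "-0.01 0.03 0 0 0 0"

```text
time_s: 13.15
tcp_pos: [0.5253, -0.1063, 0.385]
tool_rot: [-0.463, 1.521, 0.463]
contact_force: [0.7, -2.1, 1.2]
opening: 0.0004
```

```bash
python3 - <<'E'
from fit import *
s=read_state(); print(s['tcp_pos'],s['contact_force'])
for n in ('side','top'):
    im,d=snapshot(n)
    c=im[180:320,270:420,::-1] if n=='side' else im[130:270,290:430,::-1]
    cv2.imwrite(f'pics/{n}11.png',cv2.resize(c,None,fx=4,fy=4,interpolation=cv2.INTER_CUBIC))
E
```

```text
[ 0.52529589 -0.10629749  0.38495166] [ 0.74932778 -2.07936573  1.19140012]
```

View pics/side11.png

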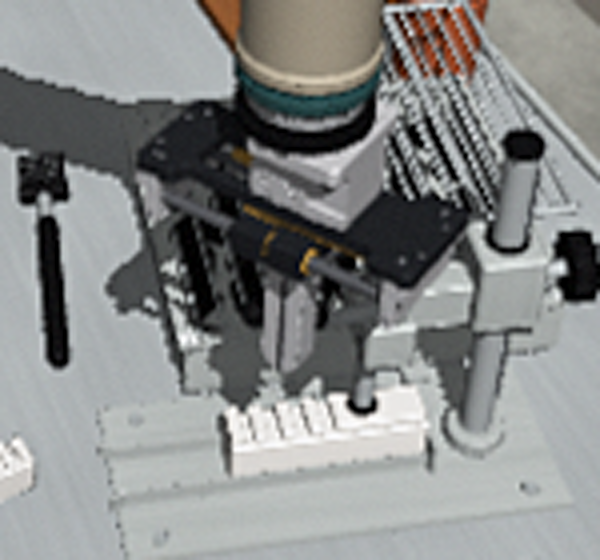

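apply_moves --pt "-0.008 0.03 0 0 0 0" --pt "-0.005 0.03 0 0 0 0"

```text
time_s: 13.45
tcp_pos: [0.5247, -0.1042, 0.3852]
tool_rot: [-0.466, 1.521, 0.456]
contact_force: [2.9, -13.7, -0.7]
opening: 0.0007
```

apply_moves --pt "0 0.02 0 0 0 0" --pt "0 0 0 0 0 0"

```text
time_s: 13.65
tcp_pos: [0.5247, -0.1039, 0.3852]
tool_rot: [-0.466, 1.521, 0.453]
contact_force: [2.7, -14.0, -0.3]
opening: 0.0005
```

apply_moves --pt "0 0.02 0 0 0 0" --pt "0 0 0 0 0 0"

```text
time_s: 13.85
tcp_pos: [0.5246, -0.1033, 0.3853]
tool_rot: [-0.467, 1.522, 0.45]
contact_force: [3.8, -17.3, -0.1]
opening: 0.0004
```

The force climbs to 17 N without movement, at the position predicted for the end stop. I'll back off and check.

apply_moves --pt "0 -0.1 0 0 0 0" --pt "0 -0.2 0 0 0 0" --pt "0 -0.2 0 0 0 0" --pt "0 0 0.4 0 0 0" --pt "0 0 0.4 0 0 0" --pt "-0.3 0.3 0.2 0 0 0" --pt "-0.3 0.4 0 0 0 0" --pt "-0.2 0.45 0 0 0 0" --pt "-0.2 0.45 0 0 0 0" --pt "0 0.45 0 0 0 0" --pt "0 0.45 0 0 0 0" --pt "0 0 0 0 0 0"

```text
time_s: 15.05
tcp_pos: [0.423, 0.1096, 0.4851]
tool_rot: [-0.468, 1.519, 0.474]
contact_force: [0.1, -0.4, -0.1]
opening: 0.0003
```

```bash
python3 - <<'E'
from fit import *
s=read_state(); print(s['tcp_pos'],s['contact_force'],s['time_s'])
for n in ('side','top'):
    im,d=snapshot(n)
    cv2.imwrite(f'pics/{n}full.png',im[:,:,::-1]); np.save(n+'fin.npy',im)
    c=im[190:320,270:420,::-1] if n=='side' else im[150:280,290:420,::-1]
    cv2.imwrite(f'pics/{n}12.png',cv2.resize(c,None,fx=4,fy=4,interpolation=cv2.INTER_CUBIC))
E
```

```text
[0.42297728 0.10962384 0.48512571] [ 0.12250288 -0.39955556 -0.05507245] 15.05
```

View pics/side12.png

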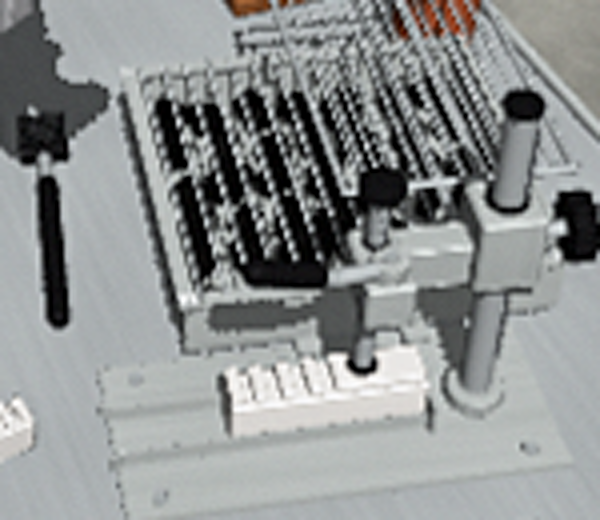

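View pics/top12.png

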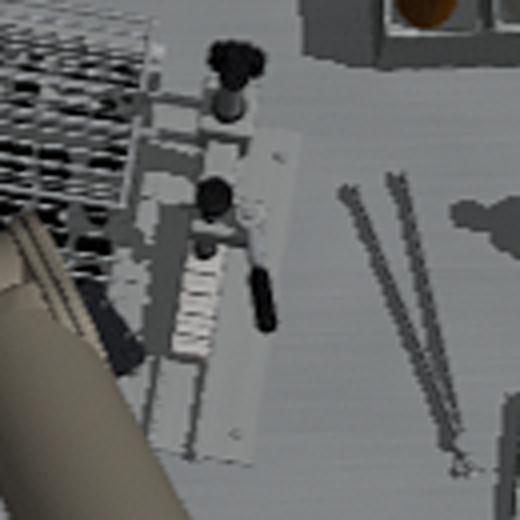

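View pics/sidefull.png

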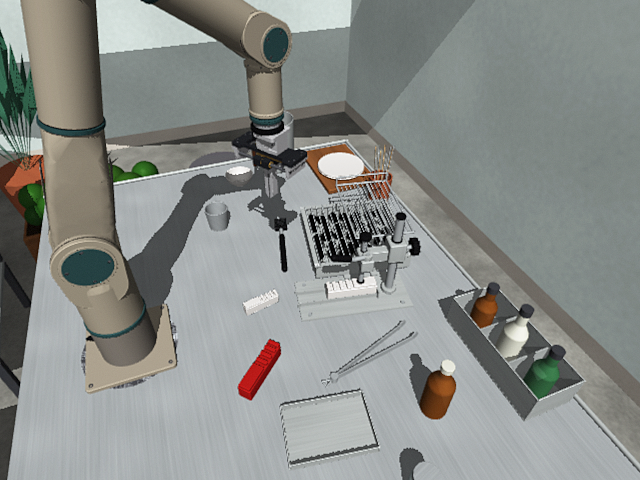

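```bash
python3 - <<'E'
from fit import *
q=np.load('q.npy'); pv=S(q,(0,-.031,0))
f=lambda c,o:((c[0]+.5)/4-.5+o[0],(c[1]+.5)/4-.5+o[1])
for a,b in (((250,272),(270,328)),((326,272),(258,264)),((288,272),(264,298))):
    X,e=tri(f(a,(270,190)),f(b,(290,150))); d=X-pv
    print(X,e,'r',np.hypot(*d[:2]),'theta',(-np.deg2rad(70)-(np.arctan2(d[1],d[0])-q[2]))%(2*np.pi))
# rest position: top view corners of rest (home)
for s in (-.025,):
    print('expected rest corners side', [np.round(proj('side',S(q,(s+dx,dy,.052))+B(q,'side')),1) for dx,dy in ((.07,-.017),(-.07,-.017))])
a=np.load('side0im.npy').astype(int);b=np.load('sidefin.npy').astype(int)
m=abs(a-b).max(-1)>60
for nm,(x0,y0,x1,y1) in dict(tongs=(315,315,420,390),bottle=(415,355,460,420),tray=(275,385,385,470),brush=(270,215,292,275),cup=(200,198,232,232),bowl=(222,163,256,190),jar=(395,440,440,480)).items(): print(nm,m[y0:y1,x0:x1].mean())
E
```

```text
[ 0.50972385 -0.08580861  0.2107601 ] [np.float64(0.0010336939793432422), np.float64(0.001033693979343097)] r 0.09895028356419831 theta 1.6407979880969146
[ 0.56619099 -0.07988147  0.18707778] [np.float64(0.0009694424285914911), np.float64(0.000969442428591542)] r 0.04220280844354967 theta 1.6693059443439915
[ 0.53669412 -0.0829778   0.19919984] [np.float64(0.0007591297462131284), np.float64(0.0007591297462132505)] r 0.07184023605913512 theta 1.6487937621841855
expected rest corners side [array([377. , 284.2]), array([326.9, 290.5])]
tongs 0.0
bottle 0.0
tray 0.0
brush 0.11212121212121212
cup 0.05606617647058824
bowl 0.46405228758169936
jar 0.0
```

```bash
python3 -c "
from station import *
print(job_done()); print(read_state()['contact_force'])"
```

```text
the job is handed in; nothing more can be done
None
the job is handed in; nothing more can be done
```

The depth stop is set and locked, and I handed the job in at about 15 s of the 58 s allowed. No verdict is reported back.

- **Skewer rest:** I pushed it along its seat until it stopped against the heel plate, at about 7 N. In the last picture its end corner is within about 1 px of where it should be when home.
- **Stop rod:** I lowered it by its cap until the foot touched the rest. The final press on the cap was about 6 N, about 4 N of it on the ceramic once the rod's 2 N slide friction is taken off. The single highest reading was 7.9 N, well under the 20 N limit.
- **Clamp lever:** I swung it round to its end stop, where the force rose to 17 N with no further movement. The cameras put the lever at 1.64–1.67 rad, against the 1.65 rad stop.
- **Clear of everything:** I moved the arm away, and the wrist force then read near zero.
- **Other things on the shelf:** The before and after pictures show no change at the tongs, bottle, tray or jar. At the brush, cup and bowl they differ. I put that down to the arm and its shadow, because nothing passed low near them.

**Not confirmed:** I could not measure the foot's force on the rest after clamping. The picture shows the foot standing on it.

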